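Tip the vial rack onto its base and push it up to the loading bed

ROBOT

A 6-joint arm with a two-finger parallel gripper is mounted at the origin on the work surface. World frame = base frame: x ahead of the robot, y to its left, z up, the work surface at z = 0. Lengths are in m, angles in rad, forces in N, time in s.
With the tool pointing down it reaches from about 0.375 to 0.825 m from the base axis. Payload 5.5 kg.
Tool frame: the origin (TCP) lies at the very end of the fingers, on their centre line; the grasp point (between the pads) lies 19 mm behind it (ctrl.pinch_z is the distance from the TCP to the grasp point, in m); z points along the fingers, y is the line along which they close (so a half turn about z gives the same grasp; the last joint's range is limited). The gripper opens to 85 mm and grips with 20 to 120 N. Pads are 22 mm wide; open, the fingers measure 114 mm over their backs; the gripper's body (76 mm by 85 mm) begins 54 mm behind the grasp point. The pads swing forward as they close: fully open they stand 13 mm farther back than shut.
Start: joints at [-1.181, 0.314, -0.047, 1.21, 0, 1.571], TCP at [0.228, -0.555, 0.231] pointing down, gripper open.
Joint ranges: [-2.67, 2.67], [-0.69, 1.73], [-1.03, 1.25], [-2.08, 2.16], [-1.42, 1.45], [-3.14, 3.14]. Speed limits (rad/s): [2.39, 2.39, 3.01, 3.14, 3.14, 3.14].

INTERFACE

Orientations are given as [roll, pitch, yaw] about the fixed x, y, z axes, in that order (R = Rz(yaw) Ry(pitch) Rx(roll)).
In Python, from cell import ctrl, vision, models gives the robot as it stands.
- The arm moves only by the tool send_rows, never from a script. Its argument "deltas" is a list of rows, each an object with "linear": the shift along the world's x, y, z in mm, a list of three; "dr": the turn, a rotation vector about the world's x, y, z in degrees, a list of three; "fingers": the closure, from -1 (fully open) to 1 (shut), so that 0 is half open. In form: [{"linear": [tx, ty, tz], "dr": [rx, ry, rz], "fingers": fingers}, ...]. A call has 1 to 5 rows; each row is the pose to reach, as a shift and turn from the pose commanded when the call began; what a row does not reach only later rows make up. A row lasts 1/8 s, in which the tool goes at most 62.5 mm and 10.7 degrees, less where a joint would pass 70% of its speed; a pose out of reach is approached as far as the arm can. A call with a gripper value outside its range is refused whole. The fingers move at their own pace and stop on an object; "grip_force" is the grip in N (left out, the last holds). Time passes only in rows, so rows that repeat a pose let the fingers close. It gives the time, the measured TCP pose, the force, the opening and the grip force at its end, in the units of the state.
- ctrl.state(): the state, without advancing time (a new reading comes with each control period).
- vision.grab_frame(name): name is "side" or "top"; returns (picture, depth): 480x640x3 uint8, red, green, blue; 480x640 float32, m along the optical axis (not along the pixel's ray), 0 where there is no reading.
- vision.camera_model(name): a dict with "camera_matrix" (3x3 intrinsics, pixels), "R" (3x3) and "t" (3): a world point X has camera coordinates R X + t. Camera axes: x right, y down, z forward; pixel columns grow to the right and rows downward; lengths in m; the calibration is good to about 2 mm. A picture is of the moment at which its call begins. camera_model takes no time and is no camera call.
- ctrl.hand_in(): hands the job in; it is judged then, once.
Trained networks look in the newest picture that a camera, given by its name, has taken for a name from the list of things; names that differ only in an ending like _2 or _b are one class to them, and where a whole thing is asked for, a point or a joint stands for the part that bears it (a point fixed in the world has none). Each returns a list of dicts, best first, with "conf" (0 to 1); they miss things now and then, are a little off and sometimes report something else, mostly with a low value. They report only what shows in the picture. A call takes as long as a camera call. They do not tell look-alikes from the thing itself.
- models.find_in(name, camera): "position" ([x, y, z] in m, in the coordinates of the camera as it stood for that picture, good to about 4 mm: the middle of the surface that is visible of it).
- models.masks_of(name, camera): "mask" (480x640 bool, what is visible of it).
The state is a dict: "t": time; "joints": joint angles; "qd": joint speeds; "joint_torque": joint torques, N m; "tcp_pos": TCP position; "tcp_rot": TCP orientation; "wrist_force": force on the tool from outside, world axes, zero at the start; "moment": the same for the moment, N m; "grip_width": opening from 0.0 (shut) to 1.0 (fully open); "grip_force": force on a finger pad.
Only numpy, scipy, OpenCV 4.12 (cv2) and the standard library are available. Lean on these libraries where they do the work, as an engineer would, in place of code of your own. Each camera call takes 0.05 s, during which the arm holds its last target. There are 200 camera calls.

TASK

The empty white vial rack has been left standing on end: push near its top to tip it over onto its base, so that it lies with the deck of holes facing up. Then slide it along the bench by pushing until its long side is flush against the front of the autosampler's low loading bed. Only push it, never lift or carry it, and leave everything else on the bench where it stands.

Things in the scene. Friction and masses are not known exactly. Their poses are not given: they have to be found in the camera images.
- rack: Loose white plastic vial rack, a block 160 x 84 x 45 mm, standing on its short end at the start. Origin: centre of that bottom end face. Own z along the 160 mm length (up at the start), x along the 84 mm width, y along the 45 mm thickness. The deck (50 dark round holes) faces own +y, the base (plain grey panel) -y. At yaw 0 the base faces world -y; yaw starts within 0.3 rad of that.
- rack_middle (a point): Centre of the rack block: 80 mm high standing, 22 mm lying on its base. The rack weighs 0.17 to 0.35 kg and slides at about 2 to 5 N. Pushed on the deck face near the top, it falls onto its base once leaned 16 degrees; it then lies 45 mm high, own +y up, own +x long side towards the bed, middle about 100 mm from where it stood.
- rack_side_a (a point): Point on the rack's long side (own +x, 42 mm from its middle plane), 5 mm from the end that is the bottom at the start, 10 mm from the base face.
- rack_side_b (a point): Point on the same long side (own +x), 5 mm from the end that is the top at the start, 10 mm from the base face.
- bed: Fixed low loading bed beyond the rack: a grey block 160 mm deep (own x), 460 mm long (own y), 35 mm high, with a 3 mm aluminium strip on top along its front edge and three round plates on top. Origin: at bench level at the middle of its front face, which looks to the robot (own -x). Yaw within 0.1 rad.
- bed_face (a point): Middle of the bed's flat front face, 12 mm above the bench. Same axes as the bed: the face is the plane x = 0, and runs 230 mm either way along y.
- amber: Bystander: amber glass bottle with black cap, 64 mm diameter, 125 mm high. Origin: centre of its underside.
- beaker: Bystander: clear glass beaker, 70 mm diameter, 90 mm high. Origin: centre of its underside.
- jar: Bystander: white plastic jar with blue cap, 60 mm diameter, 90 mm high. Origin: centre of its underside.
- vial_a: Bystander: small glass vial with white cap, 24 mm diameter, 42 mm high. Origin: centre of its underside.
- vial_b: Bystander: another vial like vial_a.
- dropper: Bystander: small amber glass bottle with black cap, 32 mm diameter, 70 mm high. Origin: centre of its underside.
- tipbox: Bystander: closed grey box, 80 x 120 x 50 mm high. Origin: centre of its underside.
Not all that is in view belongs to the job. Leave any blue look-alike of the rack alone.

How it is judged:
On the way, in this order (a step that is already met when the one before it is completed fails the run):
1. the rack lies at rest on its base, deck up (angle between rack's own y axis and vertical below 0.08 rad and height (world z) of rack_middle below 0.032 m and linear speed of rack below 0.02 m/s), for 0.2 s.
2. the lying rack's long side is flush against the front of the bed (angle between rack's own y axis and vertical below 0.08 rad and height (world z) of rack_middle below 0.032 m and x of rack_side_a in the frame of bed_face between -0.005 and 0.005 m and y of rack_side_a in the frame of bed_face between -0.23 and 0.23 m and x of rack_side_b in the frame of bed_face between -0.005 and 0.005 m and y of rack_side_b in the frame of bed_face between -0.23 and 0.23 m), for 0.2 s.
At the end, for the whole second after the job is handed in: The rack lies still on its base, deck up (within 0.08 rad of level), both ends of its long side within 5 mm of the bed's front face and within the bed's length (all of step 2 and linear speed of rack below 0.02 m/s); the robot touches nothing.
It fails at once if the rack is lifted off the bench (height (world z) of rack_middle above 0.093 m or (angle between rack's own y axis and vertical below 0.15 rad and height (world z) of rack_middle above 0.044 m)).
It fails at once if a bystander is moved more than 25 mm or knocked over (distance of any of amber, beaker, jar, vial_a, vial_b, dropper, tipbox from where it was at the start of the episode above 0.025 m or angle between any of amber, beaker, jar, vial_a, vial_b, dropper, tipbox's own z axis and vertical above 0.5 rad).
It also fails if it takes over 45 s, if anything falls off the work surface, if the arm or the gripper's body presses on something with over 40 N, if the wrist force passes 120 N, or if a joint passes its speed limit or range.

## Working session

There is one attempt and no reset: what is moved stays moved. The work goes in short steps, Python scripts to look and compute and a tool call to move; the robot and the scene stay as the last step left them, time stands still between calls to the robot, and variables do not carry over. Pictures are saved under pics/ and viewed, at most 10 in all, crops included, and the job is handed in when it is done.

Besides the shell and the picture viewer there is one more tool, called after ">>>" as a command line: name --argument value ..., lists and objects as JSON in quotes. send_rows: Moves the arm, as the interface text tells. Its arguments: {"type":"object","properties":{"deltas":{"type":"array","items":{"type":"object","properties":{"linear":{"type":"array","items":{"type":"number"}},"dr":{"type":"array","items":{"type":"number"}},"fingers":{"type":"number"}}}},"grip_force":{"type":"number"}},"required":["deltas"]}

```bash
mkdir -p pics; cat > h.py <<'E'
import numpy as np, cv2
from cell import ctrl, vision, models
def world(cam,p):
    m=vision.camera_model(cam); return np.array(m["R"]).T@(np.array(p)-np.array(m["t"]))
def cloud(cam,d):
    m=vision.camera_model(cam);K=np.array(m["camera_matrix"])
    v,u=np.indices(d.shape)
    P=np.stack([(u-K[0,2])/K[0,0]*d,(v-K[1,2])/K[1,1]*d,d],-1)
    return (P-np.array(m["t"]))@np.array(m["R"])
def save(n,img): cv2.imwrite("pics/"+n,img[:,:,::-1])
E
python3 - <<'E'
from h import *
np.set_printoptions(precision=3,suppress=True)
for c in("top","side"):
    im,d=vision.grab_frame(c); save(c+"0.png",im); np.save(c+"0.npy",d)
    for n in("rack","bed","amber","beaker","jar","vial_a","dropper","tipbox"):
        print(c,n,[(round(r["conf"],2),world(c,r["position"])) for r in models.find_in(n,c)][:3])
    for i,r in enumerate(models.masks_of("rack",c)[:3]):
        m=r["mask"]&(d>0);P=cloud(c,d)[m];print("mask",i,r["conf"],m.sum(),P.min(0),P.max(0))
        if i==0:
            t=P[P[:,2]>0.153]; 
            if len(t)>20:
                print("top",len(t),t.mean(0),cv2.minAreaRect((t[:,:2]*1000).astype(np.float32)))
print(ctrl.state())
E
```

```text
top rack [(0.9, array([0.72 , 0.371, 0.159])), (0.81, array([0.548, 0.197, 0.162])), (0.66, array([0.417, 0.232, 0.16 ]))]
top bed [(0.75, array([0.797, 0.009, 0.035]))]
top amber [(0.65, array([ 0.525, -0.336,  0.083]))]
top beaker []
top jar [(0.58, array([0.428, 0.408, 0.091])), (0.33, array([0.548, 0.199, 0.162])), (0.32, array([0.799, 0.007, 0.034]))]
top vial_a [(0.63, array([0.637, 0.335, 0.045])), (0.4, array([ 0.587, -0.232,  0.042])), (0.4, array([0.796, 0.01 , 0.034]))]
top dropper [(0.71, array([ 0.525, -0.339,  0.084])), (0.69, array([ 0.393, -0.116,  0.047])), (0.65, array([ 0.369, -0.28 ,  0.049]))]
top tipbox [(0.72, array([ 0.37 , -0.281,  0.05 ]))]
mask 0 0.87 1134 [ 0.513  0.179 -0.007] [0.645 0.257 0.168]
top 661 [0.557 0.205 0.16 ] ((557.7857666015625, 205.27996826171875), (45.8177375793457, 85.09587860107422), 85.04253387451172)
mask 1 0.86 967 [ 0.38   0.198 -0.004] [0.499 0.274 0.167]
mask 2 0.75 1006 [ 0.691  0.342 -0.01 ] [0.841 0.48  0.167]
side rack [(0.97, array([0.551, 0.188, 0.099])), (0.93, array([0.421, 0.222, 0.098])), (0.89, array([0.727, 0.36 , 0.1
[... 516 characters left out ...]
top 443 [0.424 0.231 0.16 ] ((425.9992980957031, 235.00131225585938), (87.58819580078125, 51.29276657104492), 29.86225700378418)
mask 1 0.83 1826 [ 0.689  0.336 -0.001] [0.795 0.707 0.166]
mask 2 0.71 2218 [ 0.512  0.172 -0.001] [0.597 0.228 0.165]
{'t': 1.0, 'joints': array([-1.181,  0.313, -0.047,  1.21 ,  0.   ,  1.571]), 'qd': array([-0.   ,  0.001,  0.001, -0.001, -0.   , -0.001]), 'joint_torque': array([  0.002, -53.947,  34.006,   0.002,   0.   ,  -0.   ]), 'tcp_pos': array([ 0.228, -0.555,  0.231]), 'tcp_rot': array([ 3.142, -0.   ,  0.39 ]), 'wrist_force': array([-0.669, -0.24 , -1.443]), 'moment': array([ 0.069, -0.036,  0.023]), 'grip_force': 0.0, 'grip_width': 1.0004721246250872}
```

View pics/top0.png

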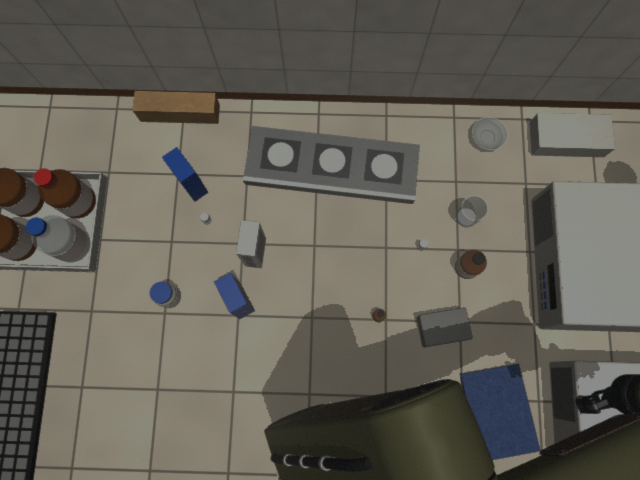

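View pics/side0.png

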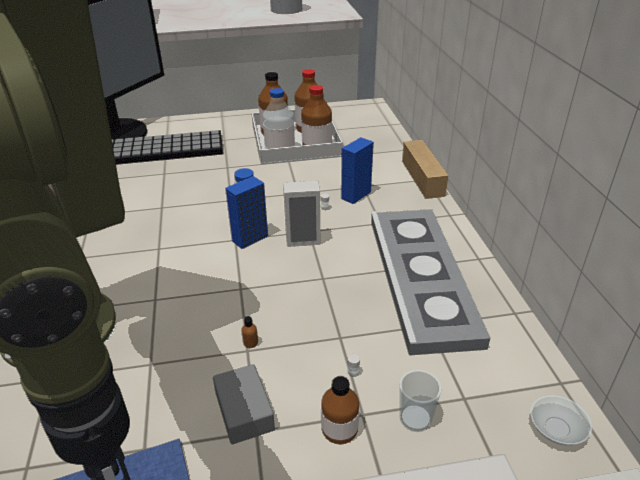

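The white rack stands at about (250,243) in the top picture, with its grey panel facing −y. Two blue look-alikes stand at (185,173) and (235,295), and the bed's front edge runs from (245,185) to (415,200). I'll fit the bed face and move meanwhile.

```bash
python3 - <<'E'
from h import *
np.set_printoptions(precision=4,suppress=True)
for c in("top","side"):
    P=cloud(c,np.load(c+"0.npy")).reshape(-1,3)
    s=P[(P[:,2]>.028)&(P[:,2]<.046)&(P[:,0]>.66)&(P[:,0]<.95)&(abs(P[:,1])<.25)]
    print(c,len(s),s.min(0),s.max(0),cv2.minAreaRect((s[:,:2]*1000).astype(np.float32)))
    # front edge: min x per y bin
    E=[]
    for y in np.arange(-.2,.21,.02):
        q=s[abs(s[:,1]-y)<.01]
        if len(q)>10:E.append((y,np.percentile(q[:,0],1)))
    E=np.array(E); f=np.polyfit(E[:,0],E[:,1],1); print("x=",f[1],"+y*",f[0], np.abs(np.polyval(f,E[:,0])-E[:,1]).max())
    r=P[(P[:,2]>.15)&(P[:,0]>.5)&(P[:,0]<.62)&(P[:,1]>.14)&(P[:,1]<.27)]
    print("rack top",len(r),cv2.minAreaRect((r[:,:2]*1000).astype(np.float32)))
    b=P[(P[:,2]>.05)&(P[:,0]>.36)&(P[:,0]<.5)&(P[:,1]>.15)&(P[:,1]<.32)]
    print("blue",b.min(0),b.max(0))
E
```

```text
top 9554 [ 0.7001 -0.2264  0.028 ] [0.9037 0.2457 0.046 ] ((802.2222900390625, 10.436325073242188), (460.83123779296875, 164.8369598388672), 84.74737548828125)
x= 0.7210230535111586 +y* 0.09189153806066856 0.0008697792403317139
rack top 680 ((557.7047729492188, 204.7093963623047), (46.64624786376953, 85.3433609008789), 85.33560943603516)
blue [0.3798 0.1982 0.0504] [0.4722 0.2763 0.1675]
side 9699 [ 0.6989 -0.2296  0.028 ] [0.9009 0.2465 0.0439] ((799.6338500976562, 8.5540771484375), (467.8545227050781, 161.2554473876953), 84.68682861328125)
x= 0.7192161557602479 +y* 0.09336121755870753 0.0006903861699419922
rack top 486 ((555.6338500976562, 201.74635314941406), (51.13628387451172, 84.43724060058594), 84.99406433105469)
blue [0.3781 0.1933 0.0501] [0.4714 0.2754 0.1651]
```

>>> send_rows --deltas '[{"linear": [50, 60, 0], "dr": [0, 0, -5], "fingers": 1}, {"linear": [100, 110, 10], "dr": [0, 0, -10], "fingers": 1}, {"linear": [150, 160, 15], "dr": [0, 0, -15], "fingers": 1}, {"linear": [190, 210, 20], "dr": [0, 0, -19], "fingers": 1}, {"linear": [230, 250, 20], "dr": [0, 0, -22.3], "fingers": 1}]'

```text
t: 1.62
tcp_pos: [0.4398, -0.324, 0.2511]
tcp_rot: [3.141, -0.001, -0.002]
wrist_force: [0.7, -0.9, -0.7]
grip_width: 0.003
grip_force: 0.0
```

>>> send_rows --deltas '[{"linear": [20, 58, 0], "dr": [0, 0, -2], "fingers": 1}, {"linear": [40, 116, 0], "dr": [0, 0, -4], "fingers": 1}, {"linear": [55, 174, 0], "dr": [0, 0, -5.3], "fingers": 1}, {"linear": [70, 233, 0], "dr": [0, 0, -5.3], "fingers": 1}, {"linear": [80, 292, 0], "dr": [0, 0, -5.3], "fingers": 1}]'

```text
t: 2.25
tcp_pos: [0.5185, -0.0384, 0.2506]
tcp_rot: [-3.135, -0.001, -0.078]
wrist_force: [1.3, 0.5, -0.1]
grip_width: 0.002
grip_force: 0.0
```

>>> send_rows --deltas '[{"linear": [5, 60, 0], "dr": [0, 0, 0], "fingers": 1}, {"linear": [12, 120, 0], "dr": [0, 0, 0], "fingers": 1}, {"linear": [20, 180, 0], "dr": [0, 0, 0], "fingers": 1}, {"linear": [26, 240, 0], "dr": [0, 0, 0], "fingers": 1}, {"linear": [26, 303, 0], "dr": [0, 0, 0], "fingers": 1}]'

```text
t: 2.88
tcp_pos: [0.5391, 0.0235, 0.2504]
tcp_rot: [-3.083, 0.003, 0.008]
wrist_force: [-1.2, -0.3, -0.4]
grip_width: 0.005
grip_force: 0.0
```

>>> send_rows --deltas '[{"linear": [0, 0, 0], "dr": [0, 0, 0], "fingers": 1}, {"linear": [0, 0, 0], "dr": [0, 0, 0], "fingers": 1}]'

```text
t: 3.12
tcp_pos: [0.5386, 0.0237, 0.2505]
tcp_rot: [-3.083, 0.003, 0.009]
wrist_force: [0.5, 0.1, 0.3]
grip_width: -0.002
grip_force: 0.0
```

```bash
python3 -c "
from h import *
s=ctrl.state();print(s['joints'],s['qd'],s['tcp_pos'],s['tcp_rot'],s['joint_torque'])"
```

```text
[ 0.00782575  0.19349459 -0.16045199  1.21944298  0.05885471  3.14059008] [ 0.00015534 -0.00408993 -0.00226416 -0.00092516  0.00184216 -0.00064189] [0.5386326  0.02367967 0.25048362] [-3.08273537e+00  2.53425859e-03  8.82659128e-03] [ 2.83103844e-02 -4.63298357e+01  3.40721905e+01  1.17639007e-02
  2.44006170e-01  5.99405598e-05]
```

Joint 6 hit its limit (pose stuck at yaw 0), so I'll turn the tool half round the other way.

>>> send_rows --deltas '[{"linear": [0, 0, 0], "dr": [0, 0, 10], "fingers": 1}, {"linear": [0, 0, 0], "dr": [0, 0, 20], "fingers": 1}, {"linear": [0, 0, 0], "dr": [0, 0, 30], "fingers": 1}, {"linear": [0, 0, 0], "dr": [0, 0, 40], "fingers": 1}, {"linear": [0, 0, 0], "dr": [0, 0, 50], "fingers": 1}]'

```text
t: 3.75
tcp_pos: [0.5386, 0.0238, 0.2506]
tcp_rot: [-3.083, 0.002, 0.887]
wrist_force: [0.8, -0.3, 0.5]
grip_width: 0.002
grip_force: 0.0
```

>>> send_rows --deltas '[{"linear": [4, 50, 0], "dr": [0, 0, 10], "fingers": 1}, {"linear": [8, 100, 0], "dr": [0, 0, 20], "fingers": 1}, {"linear": [12, 150, 0], "dr": [0, 0, 30], "fingers": 1}, {"linear": [18, 210, 0], "dr": [0, 0, 40], "fingers": 1}, {"linear": [26, 266, 0], "dr": [0, 0, 50], "fingers": 1}]'

```text
t: 4.38
tcp_pos: [0.5648, 0.2917, 0.2508]
tcp_rot: [-3.083, 0.002, 1.76]
wrist_force: [1.2, -0.2, 0.4]
grip_width: 0.005
grip_force: 0.0
```

>>> send_rows --deltas '[{"linear": [0, 0, 0], "dr": [0, 0, 10], "fingers": 1}, {"linear": [0, 0, 0], "dr": [0, 0, 20], "fingers": 1}, {"linear": [0, 0, 0], "dr": [0, 0, 30], "fingers": 1}, {"linear": [0, 0, 0], "dr": [0, 0, 40], "fingers": 1}, {"linear": [0, 0, 0], "dr": [0, 0, 50], "fingers": 1}]'

```text
t: 5.0
tcp_pos: [0.5647, 0.2898, 0.2505]
tcp_rot: [-3.082, 0.002, 2.633]
wrist_force: [-0.1, 0.2, -0.3]
grip_width: -0.001
grip_force: 0.0
```

>>> send_rows --deltas '[{"linear": [0, 0, 0], "dr": [0, 0, 10], "fingers": 1}, {"linear": [0, 0, 0], "dr": [0, 0, 20], "fingers": 1}, {"linear": [0, 0, 0], "dr": [0, 0, 24], "fingers": 1}, {"linear": [0, 0, 0], "dr": [0, 0, 24], "fingers": 1}]'

```text
t: 5.5
tcp_pos: [0.5647, 0.2898, 0.2506]
tcp_rot: [-3.083, 0.002, 3.045]
wrist_force: [0.5, 0.2, -1.0]
grip_width: 0.003
grip_force: 0.0
```

```bash
python3 -c "
from h import *
from scipy.spatial.transform import Rotation as R
s=ctrl.state();print(s['joints'],s['tcp_pos'],s['tcp_rot'])
print((R.from_euler('xyz',[180,0,174.7],degrees=True)*R.from_euler('xyz',s['tcp_rot']).inv()).as_rotvec(degrees=True))"
```

```text
[ 0.50037992  0.40293955  0.12148121  1.32058064 -0.05016385  0.59752573] [0.56465884 0.28984244 0.2505787 ] [-3.08254963e+00  2.37147456e-03  3.04530072e+00]
[ 3.38065898 -0.18363244  0.22106932]
```

Level the tool, then lower to z≈0.125 behind the deck face.

>>> send_rows --deltas '[{"linear": [0, 0, -40], "dr": [3.4, -0.2, 0.2], "fingers": 1}, {"linear": [0, 0, -85], "dr": [3.4, -0.2, 0.2], "fingers": 1}, {"linear": [0, 0, -125], "dr": [3.4, -0.2, 0.2], "fingers": 1}, {"linear": [0, 0, -125], "dr": [3.4, -0.2, 0.2], "fingers": 1}]'

```text
t: 6.0
tcp_pos: [0.5622, 0.2885, 0.1223]
tcp_rot: [-3.138, -0.006, 3.048]
wrist_force: [-0.7, 0.2, 1.2]
grip_width: -0.001
grip_force: 0.0
```

>>> send_rows --deltas '[{"linear": [-2, -20, 0], "dr": [0, 0, 0], "fingers": 1}, {"linear": [-3, -30, 0], "dr": [0, 0, 0], "fingers": 1}, {"linear": [-3.5, -40, 0], "dr": [0, 0, 0], "fingers": 1}, {"linear": [-4, -48, 0], "dr": [0, 0, 0], "fingers": 1}, {"linear": [-5, -56, 0], "dr": [0, 0, 0], "fingers": 1}]'

```text
t: 6.62
tcp_pos: [0.56, 0.2337, 0.1259]
tcp_rot: [3.141, 0.001, 3.05]
wrist_force: [0.0, -0.0, 0.1]
grip_width: 0.001
grip_force: 0.2
```

```bash
python3 -c "
from h import *
im,d=vision.grab_frame('side');save('side1.png',im);print(ctrl.state()['tcp_pos'],ctrl.state()['wrist_force'])"
```

```text
[0.55962388 0.23272088 0.12575534] [ 0.04706493 -0.01792512  0.04879551]
```

View pics/side1.png

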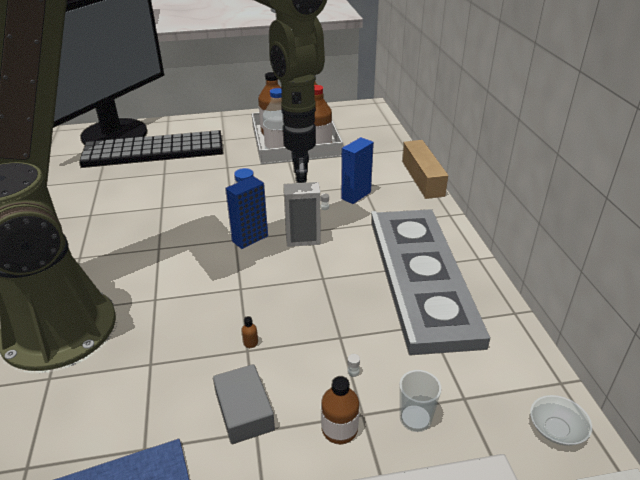

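The gripper is centred behind the rack's top at (301,175) and the rack is still upright at (302,213). Push on.

>>> send_rows --deltas '[{"linear": [-1, -9, 0], "dr": [0, 0, 0], "fingers": 1}, {"linear": [-2, -18, 0], "dr": [0, 0, 0], "fingers": 1}, {"linear": [-2.5, -27, 0], "dr": [0, 0, 0], "fingers": 1}, {"linear": [-3, -36, 0], "dr": [0, 0, 0], "fingers": 1}, {"linear": [-4, -45, 0], "dr": [0, 0, 0], "fingers": 1}]'

```text
t: 7.3
tcp_pos: [0.5557, 0.1884, 0.1255]
tcp_rot: [3.141, 0.0, 3.05]
wrist_force: [0.4, 0.4, -0.1]
grip_width: -0.0
grip_force: 0.0
```

```bash
python3 -c "
from h import *
im,d=vision.grab_frame('side');save('side2.png',im);print(ctrl.state()['tcp_pos'],ctrl.state()['wrist_force'])"
```

```text
[0.55544757 0.18740397 0.12548375] [-0.67995513 -0.4151369   0.19350221]
```

View pics/side2.png

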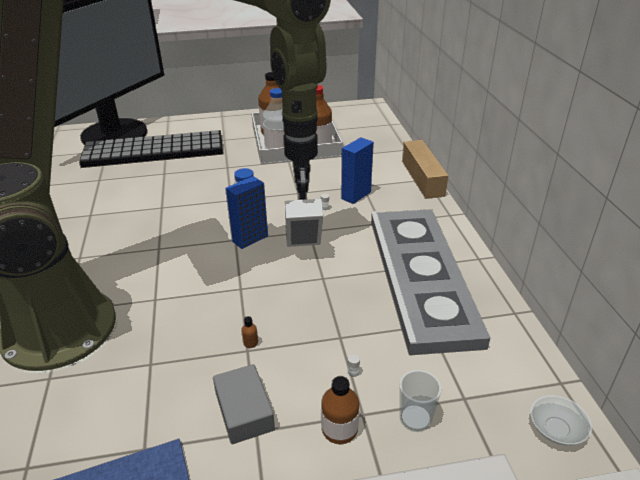

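The rack is falling freely, at (303,222). Let it settle, lift the tool, and measure.

>>> send_rows --deltas '[{"linear": [0, 0, 30], "dr": [0, 0, 0], "fingers": 1}, {"linear": [-10, 0, 70], "dr": [0, 0, 0], "fingers": 0.5}, {"linear": [-40, -20, 80], "dr": [0, 0, 0], "fingers": 0}, {"linear": [-80, -50, 80], "dr": [0, 0, 0], "fingers": -0.5}, {"linear": [-110, -85, 80], "dr": [0, 0, 0], "fingers": -1}]'

```text
t: 7.98
tcp_pos: [0.4444, 0.1035, 0.2057]
tcp_rot: [3.141, 0.001, 3.051]
wrist_force: [1.0, -0.1, 1.3]
grip_width: 0.845
grip_force: 0.0
```

```bash
cat > m.py <<'E'
from h import *
import sys
np.set_printoptions(precision=4,suppress=True)
for c in("top","side"):
    im,d=vision.grab_frame(c)
    save(sys.argv[1]+c+".png",im)
    P=cloud(c,d);hsv=cv2.cvtColor(im,cv2.COLOR_RGB2HSV)
    m=(P[...,2]>.037)&(P[...,2]<.054)&(P[...,0]>.45)&(P[...,0]<.78)&(P[...,1]>-.02)&(P[...,1]<.25)
    if len(sys.argv)>2: m&=P[...,0]<.720+.0925*P[...,1]+float(sys.argv[2])
    m=cv2.morphologyEx(m.astype(np.uint8),cv2.MORPH_OPEN,np.ones((3,3)))
    n,l,st,_=cv2.connectedComponentsWithStats(m);k=1+np.argmax(st[1:,4]);q=P[l==k]
    (ce,sz,a)=cv2.minAreaRect((q[:,:2]*1000).astype(np.float32))
    print(c,len(q),q.mean(0),ce,sz,a)
    F=[]
    ys=np.arange(q[:,1].min()+.015,q[:,1].max()-.015,.01)
    for y in ys:
        g=q[abs(q[:,1]-y)<.006]; F.append((np.percentile(g[:,0],2),np.percentile(g[:,0],98)))
    F=np.array(F);f0=np.polyfit(ys,F[:,0],1);f1=np.polyfit(ys,F[:,1],1)
    print(" near/far edges slope",f0[0],f1[0],"at y=.1",np.polyval(f0,.1),np.polyval(f1,.1),"bed",.72+.00925)
s=ctrl.state();print(s['t'],s['tcp_pos'],s['tcp_rot'],s['wrist_force'],s['joints'])
E
python3 m.py a
```

```text
top 573 [0.5451 0.0444 0.0452] (544.6392822265625, 46.436832427978516) (49.69474792480469, 85.31587219238281) 84.96604919433594
 near/far edges slope 0.12998307896573474 0.07130166943726482 at y=.1 0.5102515911791309 0.5877736468291846 bed 0.72925
side 1598 [0.5454 0.0909 0.0457] (546.326416015625, 99.56942749023438) (169.26043701171875, 83.89749908447266) 85.13819122314453
 near/far edges slope 0.09122121744627373 0.08496795850452354 at y=.1 0.5062954745988039 0.5861448010577841 bed 0.72925
8.075 [0.4424 0.1017 0.2055] [-3.1407 -0.0015  3.0477] [0.7809 0.2855 0.6044] [ 0.2263  0.0544 -0.4227  1.0954 -0.0004  0.3202]
```

View pics/aside.png

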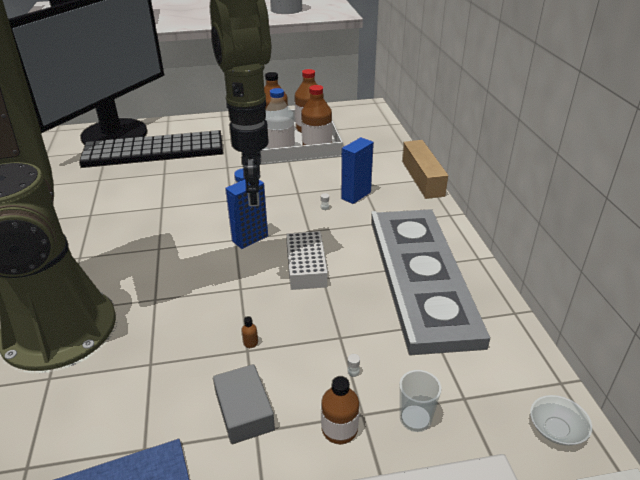

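The rack lies deck up at (306,260), aligned with the bed, with about 139 mm to slide. Lower behind its near side.

>>> send_rows --deltas '[{"linear": [10, 3, -60], "dr": [0, 0, 0], "fingers": -1}, {"linear": [20, 6, -120], "dr": [0, 0, 0], "fingers": -1}, {"linear": [20, 6, -170], "dr": [0, 0, 0], "fingers": -1}, {"linear": [20, 6, -193], "dr": [0, 0, 0], "fingers": -1}, {"linear": [20, 6, -193], "dr": [0, 0, 0], "fingers": -1}]'

```text
t: 8.7
tcp_pos: [0.4644, 0.1101, 0.0108]
tcp_rot: [-3.141, -0.003, 3.05]
wrist_force: [0.1, -0.6, 0.0]
grip_width: 0.998
grip_force: 0.0
```

>>> send_rows --deltas '[{"linear": [10, -0.9, 0], "dr": [0, 0, 0], "fingers": -1}, {"linear": [20, -1.8, 0], "dr": [0, 0, 0], "fingers": -1}, {"linear": [30, -2.8, 0], "dr": [0, 0, 0], "fingers": -1}, {"linear": [40, -3.7, 0], "dr": [0, 0, 0], "fingers": -1}, {"linear": [50, -4.6, 0], "dr": [0, 0, 0], "fingers": -1}]'

```text
t: 9.32
tcp_pos: [0.5161, 0.1054, 0.0126]
tcp_rot: [3.141, -0.0, 3.05]
wrist_force: [-2.7, 0.5, 2.0]
grip_width: 1.002
grip_force: 1.2
```

>>> send_rows --deltas '[{"linear": [12, -1.1, 0], "dr": [0, 0, 0], "fingers": -1}, {"linear": [24, -2.2, 0], "dr": [0, 0, 0], "fingers": -1}, {"linear": [36, -3.3, 0], "dr": [0, 0, 0], "fingers": -1}, {"linear": [48, -4.4, 0], "dr": [0, 0, 0], "fingers": -1}, {"linear": [60, -5.5, 0], "dr": [0, 0, 0], "fingers": -1}]'

```text
t: 9.95
tcp_pos: [0.5766, 0.0999, 0.0125]
tcp_rot: [3.141, 0.0, 3.05]
wrist_force: [-2.4, -0.0, 1.6]
grip_width: 0.997
grip_force: 1.1
```

```bash
python3 m.py b -0.005
```

```text
top 247 [0.6378 0.0268 0.0453] (630.087646484375, 30.544069290161133) (71.53472900390625, 36.540592193603516) 1.8140136003494263
 near/far edges slope 10.834186207925171 12.073750337925642 at y=.1 1.3819802429049632 1.540095776882147 bed 0.72925
side 1503 [0.6298 0.0777 0.0456] (619.382080078125, 91.30035400390625) (169.09100341796875, 105.00836181640625) 84.46121978759766
 near/far edges slope 0.28915338950317504 0.09843643254390817 at y=.1 0.5976059719323621 0.6706684071804195 bed 0.72925
10.05 [0.578  0.0999 0.0127] [3.141  0.0026 3.0494] [-0.0229  0.8177 -0.4898] [ 0.1712  0.4608 -0.3694  0.7379 -0.0001  0.2634]m.py:18: RankWarning: Polyfit may be poorly conditioned
  F=np.array(F);f0=np.polyfit(ys,F[:,0],1);f1=np.polyfit(ys,F[:,1],1)
m.py:18: RankWarning: Polyfit may be poorly conditioned
  F=np.array(F);f0=np.polyfit(ys,F[:,0],1);f1=np.polyfit(ys,F[:,1],1)
```

View pics/bside.png

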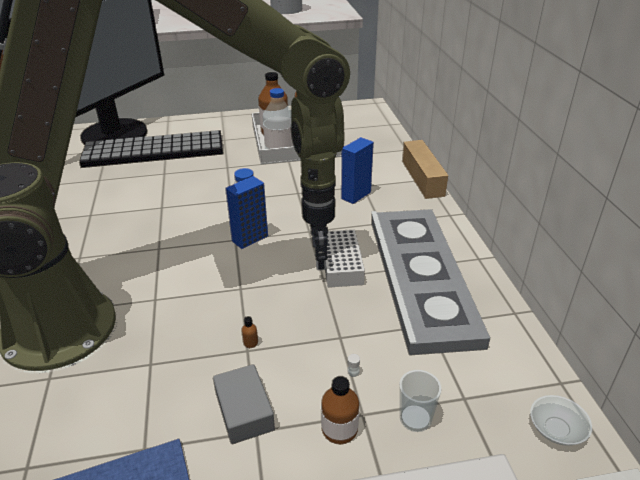

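The rack at (345,258) slides square with the fingers and about 58 mm remain. Push on, slowing at the end.

>>> send_rows --deltas '[{"linear": [10, -0.9, 0], "dr": [0, 0, 0], "fingers": -1}, {"linear": [20, -1.8, 0], "dr": [0, 0, 0], "fingers": -1}, {"linear": [30, -2.8, 0], "dr": [0, 0, 0], "fingers": -1}, {"linear": [40, -3.7, 0], "dr": [0, 0, 0], "fingers": -1}, {"linear": [48, -4.4, 0], "dr": [0, 0, 0], "fingers": -1}]'

```text
t: 10.68
tcp_pos: [0.6244, 0.0955, 0.0125]
tcp_rot: [3.141, 0.0, 3.05]
wrist_force: [-2.2, 0.1, 0.1]
grip_width: 1.002
grip_force: 0.9
```

>>> send_rows --deltas '[{"linear": [1.5, -0.1, 0], "dr": [0, 0, 0], "fingers": -1}, {"linear": [3, -0.3, 0], "dr": [0, 0, 0], "fingers": -1}, {"linear": [4.5, -0.4, 0], "dr": [0, 0, 0], "fingers": -1}, {"linear": [6, -0.5, 0], "dr": [0, 0, 0], "fingers": -1}]'

```text
t: 11.18
tcp_pos: [0.6296, 0.0951, 0.0125]
tcp_rot: [3.141, 0.0, 3.05]
wrist_force: [-1.4, 0.1, 1.3]
grip_width: 1.0
grip_force: 0.7
```

>>> send_rows --deltas '[{"linear": [1, -0.1, 0], "dr": [0, 0, 0], "fingers": -1}, {"linear": [2, -0.2, 0], "dr": [0, 0, 0], "fingers": -1}]'

```text
t: 11.42
tcp_pos: [0.6317, 0.0949, 0.0125]
tcp_rot: [3.141, 0.0, 3.05]
wrist_force: [-1.8, -0.2, 1.7]
grip_width: 0.998
grip_force: 0.9
```

>>> send_rows --deltas '[{"linear": [1, -0.1, 0], "dr": [0, 0, 0], "fingers": -1}, {"linear": [2, -0.2, 0], "dr": [0, 0, 0], "fingers": -1}]'

```text
t: 11.68
tcp_pos: [0.6335, 0.0947, 0.0125]
tcp_rot: [3.141, -0.0, 3.05]
wrist_force: [-3.6, 0.6, 2.3]
grip_width: 0.999
grip_force: 2.2
```

>>> send_rows --deltas '[{"linear": [0.8, -0.1, 0], "dr": [0, 0, 0], "fingers": -1}, {"linear": [1.6, -0.1, 0], "dr": [0, 0, 0], "fingers": -1}]'

```text
t: 11.92
tcp_pos: [0.6334, 0.0948, 0.0125]
tcp_rot: [3.141, -0.003, 3.05]
wrist_force: [-10.4, 1.2, 6.9]
grip_width: 0.998
grip_force: 4.7
```

>>> send_rows --deltas '[{"linear": [0.7, -0.1, 0], "dr": [0, 0, 0], "fingers": -1}, {"linear": [1.4, -0.1, 0], "dr": [0, 0, 0], "fingers": -1}]'

```text
t: 12.18
tcp_pos: [0.6334, 0.0948, 0.0124]
tcp_rot: [3.141, -0.005, 3.05]
wrist_force: [-13.3, 1.9, 10.1]
grip_width: 1.002
grip_force: 6.6
```

The push is blocked by the bed. Seat it slightly more, then back off and look.

>>> send_rows --deltas '[{"linear": [1, -0.1, 0], "dr": [0, 0, 0], "fingers": -1}, {"linear": [1, -0.1, 0], "dr": [0, 0, 0], "fingers": -1}, {"linear": [1, -0.1, 0], "dr": [0, 0, 0], "fingers": -1}]'

```text
t: 12.55
tcp_pos: [0.6334, 0.0947, 0.0122]
tcp_rot: [3.141, -0.007, 3.05]
wrist_force: [-14.4, 1.5, 10.7]
grip_width: 1.0
grip_force: 7.3
```

>>> send_rows --deltas '[{"linear": [-5, 0.5, 0], "dr": [0, 0, 0], "fingers": -1}, {"linear": [-20, 2, 0], "dr": [0, 0, 0], "fingers": -1}, {"linear": [-60, 5, 10], "dr": [0, 0, 0], "fingers": -1}, {"linear": [-100, 8, 60], "dr": [0, 0, 0], "fingers": -1}, {"linear": [-140, 8, 120], "dr": [0, 0, 0], "fingers": -1}]'

```text
t: 13.18
tcp_pos: [0.5029, 0.1024, 0.1239]
tcp_rot: [3.141, 0.0, 3.05]
wrist_force: [0.5, 0.3, 1.1]
grip_width: 0.998
grip_force: 0.0
```

>>> send_rows --deltas '[{"linear": [-10, -60, 30], "dr": [0, 0, 0], "fingers": -1}, {"linear": [-10, -120, 60], "dr": [0, 0, 0], "fingers": -1}, {"linear": [-10, -180, 60], "dr": [0, 0, 0], "fingers": -1}, {"linear": [-10, -180, 60], "dr": [0, 0, 0], "fingers": -1}]'

```text
t: 13.68
tcp_pos: [0.4951, -0.0814, 0.1844]
tcp_rot: [-3.141, 0.004, 3.044]
wrist_force: [0.2, 0.0, 1.2]
grip_width: 0.999
grip_force: 0.0
```

```bash
python3 m.py c -0.001; python3 -c "
import cv2
a=cv2.imread('pics/cside.png')[180:380,260:500];b=cv2.imread('pics/ctop.png')[110:260,200:440]
cv2.imwrite('pics/crop.png',cv2.vconcat([cv2.resize(a,None,fx=1.7,fy=1.7),cv2.resize(b,None,fx=1.7,fy=1.7)]))"
```

```text
top 1824 [0.6848 0.0885 0.0453] (685.3002319335938, 88.77161407470703) (160.26393127441406, 83.41789245605469) 84.67981719970703
 near/far edges slope 0.09255113383639167 0.10010598211327534 at y=.1 0.6467954262678783 0.7258419322646223 bed 0.72925
side 1603 [0.6831 0.0777 0.0454] (684.5446166992188, 86.39920043945312) (167.38087463378906, 84.3855972290039) 84.98297882080078
 near/far edges slope 0.0874632372672605 0.09129144050788679 at y=.1 0.6447084252082304 0.7251430689193921 bed 0.72925
13.775 [ 0.4944 -0.0786  0.1834] [3.1411 0.0017 3.0474] [0.4043 0.6512 0.1714] [-0.158   0.1524 -0.3643  1.0525  0.0006 -0.0638]
```

View pics/crop.png

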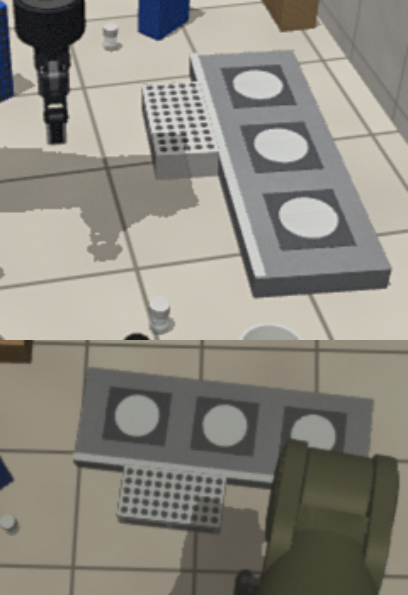

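The rack (crop, about (172,497) top view and (180,120) side view) lies deck up, flush along the bed's strip. Its slope matches the bed's, and the robot is clear of everything.

```bash
python3 -c "
from cell import ctrl
print(ctrl.hand_in())"
```

```text
the job is handed in; nothing more can be done
None
```

The rack was tipped onto its base, slid until its long side was flush against the loading bed's front face, and the job was handed in at about 14 s with the robot clear (no verdict was returned).

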